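# Find the clear well and seat the LED candle

## Task

Stand the LED candle in the charging dock: two of its three wells still have an old candle's broken-off foot deep inside, so let the candle gently into a well to feel whether it is clear, and take it out again without pushing a leftover down if it stops short. In the clear well press the candle gently but firmly until its contact plate has gone fully down, then let go and leave it standing there. Leave the mug, globe, toy car and tealight where they are.

Things in the scene. Friction and masses are not known exactly. Their poses are not given: they have to be found in the camera images.
- candle_mid (a point): Upright loose cream LED candle stick (about 80 g): a cylinder 22 mm in diameter and 106 mm tall with a 14 mm orange plastic flame (11 mm wide) on top, 120 mm in all. This point lies on its axis 60 mm above the foot; z runs up along the candle. It starts standing on the unit's top. Grip it about 15 to 25 mm above this point, so that the fingers clear the dock when it is home.
- candle_foot (a point): Centre of the candle's flat foot (its lowest point; 1.5 mm chamfer round it); z runs up along the candle.
- dock: Fixed charging dock, black top and light-wood sides, a block 70 mm (x) by 190 mm (y) by 60 mm tall; origin at the centre of its underside, z up. Three round vertical wells, 24.6 mm in diameter with 2 mm chamfered mouths, each inside a brass ring, stand in a row along its y axis, 60 mm apart. Each has a black contact plate for its floor.
- dock_hole0 (a point): Centre of the mouth of well 0 (at dock y = -60 mm), in the dock's top face, 60 mm above the unit's top; z up. Two of the three wells, it is not known which, hold a leftover: a loose black disc 21 mm wide, 14 mm thick, on the contact plate, out of the fingers' reach. A candle let into such a well stops about 20 mm below the mouth, in the clear well about 34 mm below.
- dock_hole1 (a point): Centre of the mouth of well 1 (at dock y = 0 mm), in the dock's top face, 60 mm above the unit's top; z up. Clear or not: see well 0.
- dock_hole2 (a point): Centre of the mouth of well 2 (at dock y = 60 mm), in the dock's top face, 60 mm above the unit's top; z up. Clear or not: see well 0.
- plate0 (a joint): How far the contact plate of well 0 has been pushed down (m): 0 at the start, 0.008 fully down. Its top starts 34 mm below the mouth. The plate yields at about 6 N of push, sinks 8 mm to a stop and stays there. It carries a sprung face that gives a further 0.5 mm per N (up to 10 mm) and springs back when let go, so under load the foot reads deeper than the plate has gone; past the stop the push rises above 6 N.
- plate1 (a joint): How far the contact plate of well 1 has been pushed down (m): 0 at the start, 0.008 fully down. Works like plate 0.
- plate2 (a joint): How far the contact plate of well 2 has been pushed down (m): 0 at the start, 0.008 fully down. Works like plate 0.
- mug: Bystander: teal ceramic mug, 80 mm in diameter, 90 mm tall, handle to its +y; origin at the centre of its underside. It and the candle start on opposite sides of the dock, either way round.
- globe: Bystander: glass globe ornament 76 mm in diameter on a wooden foot, 91 mm tall; origin at the centre of its underside.
- toycar: Bystander: wooden toy car 100 mm long (x), 54 mm wide, 51 mm tall, red cabin; origin at the centre of its underside.
- tealight: Bystander: steel tealight tin 38 mm in diameter, 16 mm tall; origin at the centre of its underside.
Not all that is in view belongs to the job. What is meant by the part that bears candle_mid is not pink or yellow, and is the larger of those in its own colour.

How it is judged:
By the outcome, as a careful person would: the job done as asked, in the order asked, and still so for the second after the job is handed in, with the robot touching nothing.
It also fails if it takes over 64 s, if anything falls off the work surface, if the arm or the gripper's body presses on something with over 40 N, if the wrist force passes 120 N, or if a joint passes its speed limit or range.

## Robot

A 6-joint arm with a two-finger parallel gripper is mounted at the origin on the work surface. World frame = base frame: x ahead of the robot, y to its left, z up, the work surface at z = 0. Lengths are in mm, angles in rad, forces in N, time in s.
With the tool pointing down it reaches from about 400 to 925 mm from the base axis. Payload 12.5 kg.
Tool frame: the origin (TCP) lies between the finger pads; the fingertips stand 25 mm ahead of it and the grasp point (between the pads) lies 6 mm ahead of it; z points along the fingers, y is the line along which they close (so a half turn about z gives the same grasp; the last joint's range is limited). The gripper opens to 95 mm and grips with 3 to 60 N. Pads are 20 mm wide; open, the fingers measure 119 mm over their backs; the gripper's body (75 mm by 180 mm) begins 59 mm behind the grasp point.
Start: joints at [1.098, 0.491, 1.559, -0, 1.092, -0.106], TCP at [224.127, 583.447, 239.661] pointing down, gripper open.
Joint ranges: [-3.1, 3.1], [-0.84, 2.19], [0.05, 2.79], [-1.13, 4.28], [0.06, 2.93], [-2.69, 2.69]. Speed limits (rad/s): [2.22, 2.22, 2.79, 3.14, 3.14, 3.14].

## Interface

Orientations are given as [roll, pitch, yaw] about the fixed x, y, z axes, in that order (R = Rz(yaw) Ry(pitch) Rx(roll)).
In Python, from cell import state, read_camera, job_done, cut_out gives the robot as it stands. The module is installed in compiled form; this text tells all that it offers.
- The arm moves only by the tool jog_arm, never from a script. Its argument "motion" is a list of rows, each a list of 2 entries, a list of its own where there are three numbers: the shift along the tool's x, y, z in mm, then the turn about the tool's z in rad. A call has 1 to 5 rows; each row is the pose to reach, as a shift and turn from the pose commanded when the call began, along the tool's axes at that moment; what a row does not reach only later rows make up. A row lasts 1/10 s, in which the tool goes at most 50 mm and 8.59 degrees, less where a joint would pass 70% of its speed; a pose out of reach is approached as far as the arm can. A call with a gripper value outside its range is refused whole. "grip" is the closure, from 0 (fully open) to 1 (shut), set as the call begins (left out, the last holds). The fingers move at their own pace and stop on an object; the grip force is fixed at half the most. Time passes only in rows, so rows that repeat a pose let the fingers close. It gives the time, the measured TCP pose, the force, the opening and the grip force at its end, in the units of the state.
- state(): the state, without advancing time (a new reading comes with each control period).
- read_camera(name): name is "scene" or "top" or "wrist"; returns a dict with "img" (480x640x3 uint8, blue, green, red), "vertical_fov" (degrees; the focal length in pixels is half the picture's height over the tangent of half this angle, whatever the lens; pixels are square), "cx", "cy" (the principal point, pixels), "extrinsics" (4x4, takes a point from camera to world coordinates). Camera axes: x right, y up, looking along -z (the intrinsics and any distortion apply to the point x, -y, -z); pixel columns grow to the right and rows downward; lengths in mm; the calibration is good to about 2 mm. A picture is of the moment at which its call begins. There is no depth.
- job_done(): hands the job in; it is judged then, once.
Trained networks look in a picture, given as the dict that the camera call returned (one of the last four; its "shot" number tells which), for a name from the list of things; names that differ only in an ending like _2 or _b are one class to them, and where a whole thing is asked for, a point or a joint stands for the part that bears it (a point fixed in the world has none). Each returns a list of dicts, best first, with "p" (0 to 1); they miss things now and then, are a little off and sometimes report something else, mostly with a low value. They report only what shows in the picture. A call takes as long as a camera call. They do not tell look-alikes from the thing itself.
- cut_out(name, picture): "region" (480x640 bool, what is visible of it) and "box" ([left, top, right, bottom] in pixels, round what is visible of it).
The state is a dict: "t": time; "joints": joint angles; "qvel": joint speeds; "tau": joint torques, N m; "eef_pos": TCP position; "tcp_rot": TCP orientation; "ft_force": force on the tool from outside, world axes, zero at the start; "moment": the same for the moment, N m; "opening": opening from 0.0 (shut) to 1.0 (fully open); "grip_force": force on a finger pad.
Only numpy, scipy, OpenCV 4.12 (cv2) and the standard library are available. Lean on these libraries where they do the work, as an engineer would, in place of code of your own. Each camera call takes 0.05 s, during which the arm holds its last target. There are 200 camera calls.

## Working session

There is one attempt and no reset: what is moved stays moved. The work goes in short steps, Python scripts to look and compute and a tool call to move; the robot and the scene stay as the last step left them, time stands still between calls to the robot, and variables do not carry over. Pictures are saved under pics/ and viewed, at most 10 in all, crops included, and the job is handed in when it is done.

Besides the shell and the picture viewer there is one more tool, called after ">>>" as name(argument=value, ...) on one line, values as JSON. jog_arm: Moves the arm, as the interface text tells. Its arguments: {"type":"object","properties":{"motion":{"type":"array"},"grip":{"type":"number"}},"required":["motion"]}

```bash
mkdir -p pics; cat > h.py <<'E'
import numpy as np, cv2
from cell import *
def K(c):
    f=c["img"].shape[0]/2/np.tan(np.radians(c["vertical_fov"])/2)
    return f
def pix2plane(c,u,v,z):
    f=K(c);E=np.array(c["extrinsics"]);d=E[:3,:3]@np.array([(u-c["cx"])/f,-(v-c["cy"])/f,-1.]);o=E[:3,3]
    return o+d*(z-o[2])/d[2]
def proj(c,P):
    f=K(c);E=np.array(c["extrinsics"]);p=E[:3,:3].T@(np.array(P,float)-E[:3,3])
    return [c["cx"]+f*p[0]/-p[2], c["cy"]+f*p[1]/p[2]]
E
python3 - <<'E'
from h import *
s=state();print(s)
for n in("scene","top"):
    c=read_camera(n);cv2.imwrite(f"pics/{n}0.png",c["img"]);print(n,[k for k in c],c["vertical_fov"],c["cx"],c["cy"],np.round(c["extrinsics"],3).tolist())
    for o in("candle_mid","dock","mug","globe","toycar","tealight"):
        print(o,[(r["p"],r["box"]) for r in cut_out(o,c)])
E
```

```text
{'t': 0.0, 'joints': array([ 1.09839888e+00,  4.91577377e-01,  1.55946141e+00,  1.47757991e-05,
        1.09170356e+00, -1.05641259e-01]), 'qvel': array([ 2.55399210e-03, -3.16470837e-04, -9.22400010e-04, -7.84946558e-04,
       -4.44560083e-04,  5.52878817e-05]), 'tau': array([ 1.43709497e-05, -6.12646794e+01, -2.58168536e+01,  6.93400414e-02,
        4.82434581e-02, -7.61114802e-05]), 'eef_pos': array([224.01663944, 583.23618056, 239.04654611]), 'tcp_rot': array([-3.14045075e+00, -1.34260531e-04,  2.77482958e+00]), 'ft_force': array([ 0.39439798,  0.34294456, -0.12947908]), 'moment': array([-0.0391834 , -0.01077178,  0.02329771]), 'grip_force': 0.0, 'opening': 1.0050289822555307}
scene ['img', 'vertical_fov', 'cx', 'cy', 'extrinsics', 'shot'] 43.96683046824566 318.3691113378202 232.26972130930645 [[-0.469, -0.538, 0.701, 1338.389], [0.883, -0.276, 0.379, 432.658], [-0.01, 0.797, 0.604, 733.466], [0.0, 0.0, 0.0, 1.0]]
candle_mid [(0.93, [453.7, 243.1, 472.1, 298.2]), (0.79, [477.3, 233.5, 494.7, 279.2]), (0.59, [496.6, 241.8, 515.6, 299.7]), (0.56, [427.5, 244.1, 439.9, 287.4])]
dock [(0.9, [245.9, 211.0, 350.3, 271.9])]
mug [(0.78, [186.8, 155.8, 233.5, 213.2])]
globe [(0.67, [385.1, 303.8, 428.0, 366.4])]
toycar [(0.92, [146.6, 238.5, 188.0, 276.3])]
tealight [(0.58, [262.6, 308.5, 288.6, 330.5])]
top ['img', 'vertical_fov', 'cx', 'cy', 'extrinsics', 'shot'] 43.006775780380636 314.18507305089406 233.27441774646158 [[0.026, 0.991, -0.131, 446.806], [-1.0, 0.027, 0.007, 20.015], [0.011, 0.131, 0.991, 1419.053], [0.0, 0.0, 0.0, 1.0]]
candle_mid [(0.74, [179.3, 269.9, 200.1, 284.2]), (0.62, [148.2, 277.3, 170.4, 292.3])]
dock [(0.56, [284.7, 235.0, 372.3, 286.3])]
mug [(0.71, [413.7, 278.7, 470.6, 318.5]), (0.67, [197.0, 181.8, 233.8, 213.2])]
globe [(0.82, [196.1, 181.0, 231.8, 214.7]), (0.63, [180.8, 266.6, 201.9, 284.2])]
toycar [(0.79, [402.0, 182.1, 434.9, 226.6])]
tealight [(0.68, [301.3, 181.7, 320.1, 195.4])]
```

View pics/scene0.png

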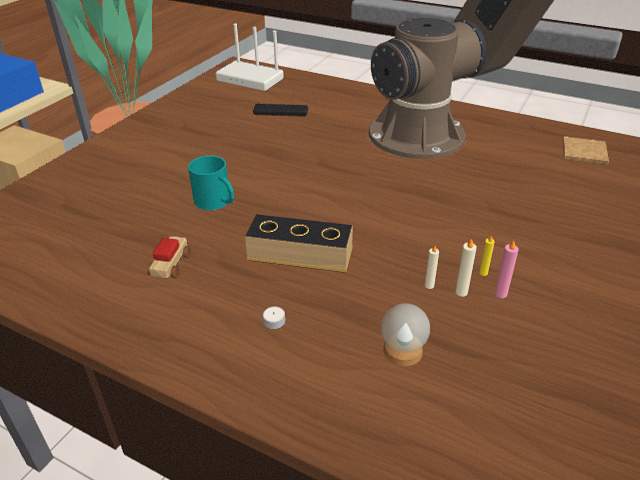

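View pics/top0.png

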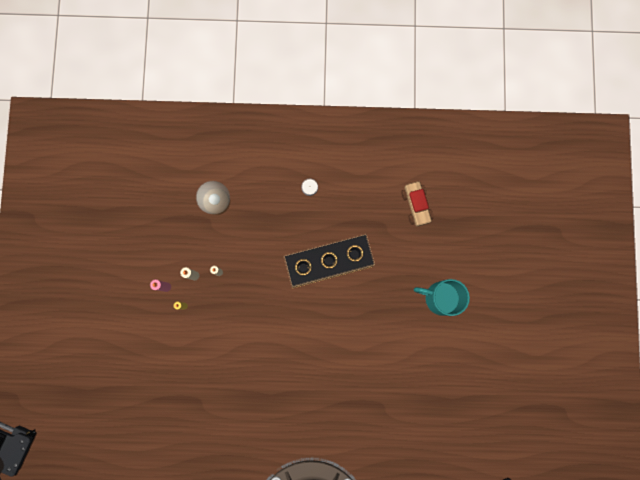

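The candidates in the scene view are small cream at (432,267), larger cream at (466,269), yellow at (487,256) and pink at (507,270). The larger cream one fits because it is neither pink nor yellow and is the bigger of the two creams. In the top view it is at (186,272). I'll confirm it in a crop while locating it.

```bash
python3 - <<'E'
from h import *
a=read_camera("scene");t=read_camera("top")
cv2.imwrite("pics/crop1.png",np.hstack([cv2.resize(a["img"][225:310,410:530],None,fx=4,fy=4,interpolation=2),cv2.resize(t["img"][250:335,140:220],None,fx=4,fy=4,interpolation=2)]))
hsv=cv2.cvtColor(t["img"],cv2.COLOR_BGR2HSV)
m=cv2.inRange(hsv,(12,70,90),(40,255,255));
for cx,cy in((303,267),(329,260),(355,253)):
    ys,xs=np.nonzero(m[cy-11:cy+12,cx-11:cx+12]); u=(xs.min()+xs.max())/2+cx-11;v=(ys.min()+ys.max())/2+cy-11
    print("ring",len(xs),xs.mean()+cx-11,ys.mean()+cy-11,u,v,pix2plane(t,xs.mean()+cx-11,ys.mean()+cy-11,60).round(1))
# check with scene
hs=cv2.cvtColor(a["img"],cv2.COLOR_BGR2HSV);m=cv2.inRange(hs,(12,70,90),(40,255,255))
for cx,cy in((269,227),(300,230),(331,234)):
    ys,xs=np.nonzero(m[cy-8:cy+9,cx-12:cx+13]);print("sc",len(xs),xs.mean()+cx-12,ys.mean()+cy-8,pix2plane(a,xs.mean()+cx-12,ys.mean()+cy-8,60).round(1))
for n,u,v,z in(("cream flame",185,272,113),("small",214,270,85),("pink",155,285,113),("yel",177,306,90)): print(n,pix2plane(t,u,v,z).round(1))
print("scene foot",pix2plane(a,462.5,294,0).round(1),"flame",pix2plane(a,470,241,118).round(1))
for n in("globe","mug"):
    for r in cut_out(n,t)[:1]: b=r["box"];print(n,pix2plane(t,(b[0]+b[2])/2,(b[1]+b[3])/2,50))
E
```

```text
ring 92 302.57608695652175 266.60869565217394 302.5 266.5 [551.1  34.2  60. ]
ring 94 328.6170212765957 259.59574468085106 328.5 259.5 [568.3 -23.6  60. ]
ring 94 354.54255319148933 252.52127659574467 354.5 252.5 [585.8 -81.4  60. ]
sc 89 267.8876404494382 225.9438202247191 [583.3 -84.3  60. ]
sc 85 298.6 229.48235294117646 [566.4 -26.8  60. ]
sc 89 330.2808988764045 233.22471910112358 [549.5  31.7  60. ]
cream flame [528.8 284.8 113. ]
small [536.6 227.4  85. ]
pink [499.4 347.2 113. ]
yel [456.3 302.8  90. ]
scene foot [531. 288.   0.] flame [529.7 284.  118. ]
globe [527.69463613 280.07005185  50.        ]
mug [ 487.51214131 -284.28989971   50.        ]
```

View pics/crop1.png

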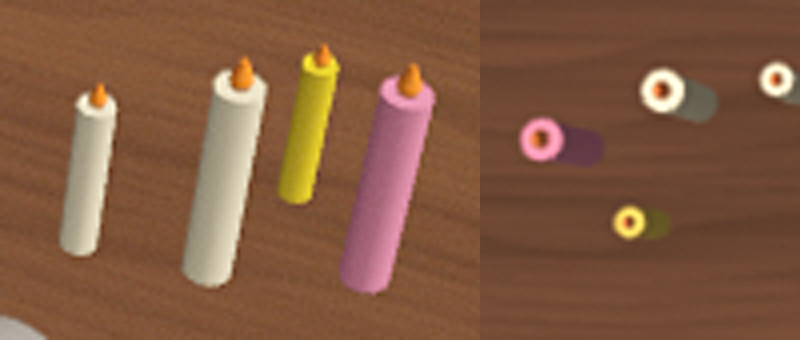

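The crop confirms it: of the two creams, the one at scene (466,269) is clearly larger than the one at (432,267). The target is near world (530,285). I'll move above it with a yaw whose closing line avoids the neighbouring candles.

>>> jog_arm(motion=[[[-45,-19,0],0.12],[[-90,-38,0],0.24],[[-135,-57,0],0.36],[[-180,-76,0],0.48],[[-225,-96,0],0.49]])

```text
t: 1.4
eef_pos: [400.9, 411.8, 239.8]
tcp_rot: [3.141, -0.0, 2.281]
ft_force: [1.6, 1.5, 1.1]
opening: 0.999
grip_force: 0.0
```

```bash
cat >> h.py <<'E'
from scipy.spatial.transform import Rotation as Ro
def shift(P):
    s=state();R=Ro.from_euler("xyz",s["tcp_rot"]).as_matrix()
    print("t",round(s["t"],2),"tcp",s["eef_pos"].round(1),"rot",s["tcp_rot"].round(3),"F",s["ft_force"].round(1),"open",round(s["opening"],3),"grip",round(s["grip_force"],1),"j6",s["joints"][5].round(2))
    print("shift to",P,(R.T@(np.array(P)-s["eef_pos"])).round(1),"tool x,y in world",R[:,0].round(3),R[:,1].round(3))
E
python3 -c "
from h import *
shift([530,285,239])"
```

```text
t 1.4 tcp [400.9 411.8 239.8] rot [ 3.141 -0.     2.281] F [1.6 1.5 1.1] open 0.999 grip 0.0 j6 -0.03
shift to [530, 285, 239] [-180.3   15.3    0.8] tool x,y in world [-0.652  0.758  0.   ] [0.758 0.652 0.001]
```

>>> jog_arm(motion=[[[-45,4,0],0],[[-90,8,0],0],[[-135,12,0],0],[[-180,15,0],0],[[-180,15,0],0]], grip=0.3)

```text
t: 1.9
eef_pos: [532.1, 283.4, 239.4]
tcp_rot: [3.141, 0.001, 2.28]
ft_force: [-1.6, -0.2, 0.2]
opening: 0.709
grip_force: 0.0
```

```bash
python3 -c "
from h import *
c=read_camera('wrist');cv2.imwrite('pics/w1.png',c['img']);shift([530,285,150])
print(proj(c,[530,285,106]),proj(c,[530,285,0]),np.round(c['extrinsics'],3).tolist())
for r in cut_out('candle_mid',c): print(r['p'],r['box'])
"
```

```text
t 1.95 tcp [530.5 285.  239.4] rot [-3.142 -0.     2.281] F [ 0.  -0.2 -1. ] open 0.703 grip 0.0 j6 -0.33
shift to [530, 285, 150] [ 0.3 -0.4 89.4] tool x,y in world [-0.652  0.758  0.   ] [ 0.758  0.652 -0.   ]
[np.float64(317.6691069671519), np.float64(233.56180301372177)] [np.float64(317.6744515910474), np.float64(206.11036036368128)] [[0.759, -0.622, -0.194, 476.945], [0.652, 0.725, 0.224, 346.832], [0.001, -0.297, 0.955, 384.608], [0.0, 0.0, 0.0, 1.0]]
0.88 [305.6, 196.4, 330.4, 248.8]
0.79 [323.8, 132.2, 359.3, 162.1]
0.76 [275.8, 248.4, 300.0, 287.5]
0.64 [261.6, 139.4, 285.1, 164.5]
```

View pics/w1.png

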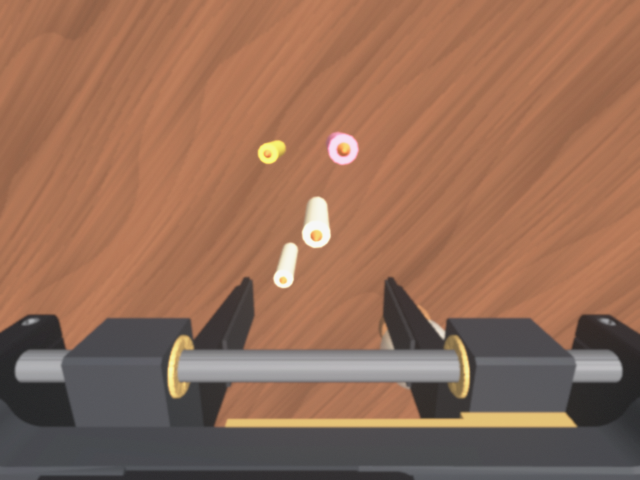

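The wrist view shows the target's top at (317,234) and its foot near (317,206), which matches the projection of (530,285). The small cream at (284,280) is clear of both fingers, so I'll descend.

>>> jog_arm(motion=[[[0,0,40],0],[[0,0,80],0],[[0,0,115],0],[[0,0,140],0],[[0,0,153],0]])

```text
t: 2.5
eef_pos: [527.3, 287.8, 84.7]
tcp_rot: [-3.139, -0.001, 2.286]
ft_force: [-0.5, 0.2, 0.5]
opening: 0.704
grip_force: 0.0
```

>>> jog_arm(motion=[[[0,0,0],0],[[0,0,0],0],[[0,0,0],0],[[0,0,0],0],[[0,0,0],0]], grip=1)

```text
t: 3.0
eef_pos: [529.2, 287.0, 87.5]
tcp_rot: [3.14, 0.0, 2.285]
ft_force: [-0.0, -0.0, -0.0]
opening: 0.339
grip_force: 0.0
```

>>> jog_arm(motion=[[[0,0,0],0],[[0,0,0],0],[[0,0,0],0],[[0,0,0],0],[[0,0,-5],0]])

```text
t: 3.5
eef_pos: [528.6, 286.8, 91.2]
tcp_rot: [-3.14, -0.0, 2.285]
ft_force: [-0.8, -0.3, -1.4]
opening: 0.226
grip_force: 30.0
```

>>> jog_arm(motion=[[[0,0,-20],0],[[0,0,-50],0],[[0,0,-85],0],[[0,0,-120],0],[[0,0,-130],0]])

```text
t: 4.0
eef_pos: [529.7, 287.3, 225.2]
tcp_rot: [3.137, 0.001, 2.285]
ft_force: [0.2, 0.2, -1.0]
opening: 0.225
grip_force: 30.0
```

```bash
python3 -c "
from h import *
c=read_camera('wrist');cv2.imwrite('pics/w2.png',c['img']);shift([550.3,33,217])
s=state();print(s['eef_pos'],s['ft_force'],s['moment'])
"
```

```text
t 4.05 tcp [529.6 287.3 224.9] rot [3.137e+00 1.000e-03 2.285e+00] F [ 0.9  0.  -0.1] open 0.225 grip 30.0 j6 -0.33
shift to [550.3, 33, 217] [-205.7 -150.9    7.5] tool x,y in world [-0.655  0.756 -0.001] [0.756 0.655 0.004]
[529.58795042 287.2556463  224.85710004] [ 0.93738716  0.00565444 -0.08272476] [-0.02502963  0.00576823  0.01559568]
```

View pics/w2.png

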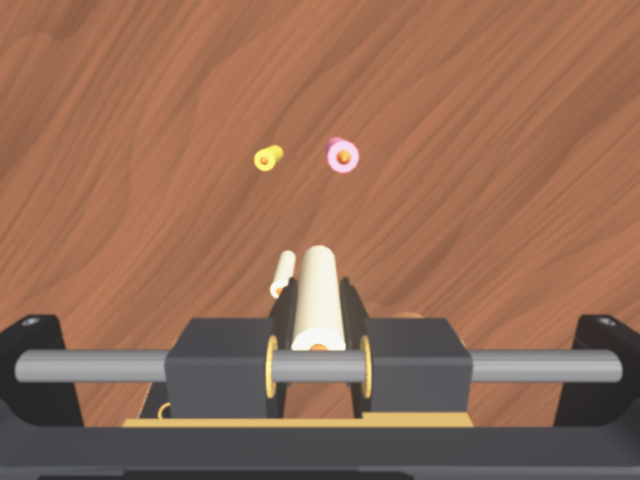

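The wrist view shows the candle held upright between the fingers, its foot edge at (319,248). Next I'll go over the nearest well.

>>> jog_arm(motion=[[[-35,-26,0],0],[[-70,-52,0],0],[[-106,-78,0],0],[[-142,-104,0],0],[[-177,-130,0],0]])

```text
t: 4.55
eef_pos: [546.0, 66.3, 220.1]
tcp_rot: [-3.14, -0.002, 2.285]
ft_force: [0.8, -0.8, -0.4]
opening: 0.227
grip_force: 30.0
```

>>> jog_arm(motion=[[[-29,-21,0],0],[[-29,-21,15],0],[[-29,-21,35],0],[[-29,-21,50],0],[[-29,-21,50],0]])

```text
t: 5.05
eef_pos: [548.3, 32.3, 168.6]
tcp_rot: [-3.138, -0.004, 2.284]
ft_force: [-0.7, 0.0, 0.4]
opening: 0.228
grip_force: 30.0
```

```bash
python3 -c "
from h import *
c=read_camera('wrist');cv2.imwrite('pics/w3.png',cv2.resize(c['img'][180:380,200:440],None,fx=3,fy=3,interpolation=2));shift([550.3,33,217])
s=state();p=s['eef_pos'];print(p,s['ft_force'])
for dz in (-80,-81): print('foot',proj(c,p+[0,0,dz-6]),'top',proj(c,p+[0,0,dz-6+106]))
for w in ([550.3,33,60],[567.4,-25.2,60],[584.5,-82.8,60]): print('well',proj(c,w))
"
```

```text
t 5.1 tcp [548.9  32.4 170. ] rot [-3.139e+00 -3.000e-03  2.285e+00] F [-0.7 -0.7 -0.5] open 0.226 grip 30.0 j6 -0.78
shift to [550.3, 33, 217] [ -0.3   1.3 -47. ] tool x,y in world [-0.655  0.756  0.003] [ 0.756  0.655 -0.003]
[548.93108837  32.37002677 169.96940403] [-0.70824824 -0.69612797 -0.47394102]
foot [np.float64(319.91631254743965), np.float64(258.5042009333078)] top [np.float64(320.3270387884508), np.float64(349.9425927211526)]
foot [np.float64(319.91405235906956), np.float64(258.00102395296835)] top [np.float64(320.32046578097436), np.float64(348.4792695320202)]
well [np.float64(321.818405109728), np.float64(247.97391591222842)]
well [np.float64(289.5778314870462), np.float64(314.61789178978034)]
well [np.float64(261.2649429494196), np.float64(373.6059721500744)]
```

View pics/w3.png

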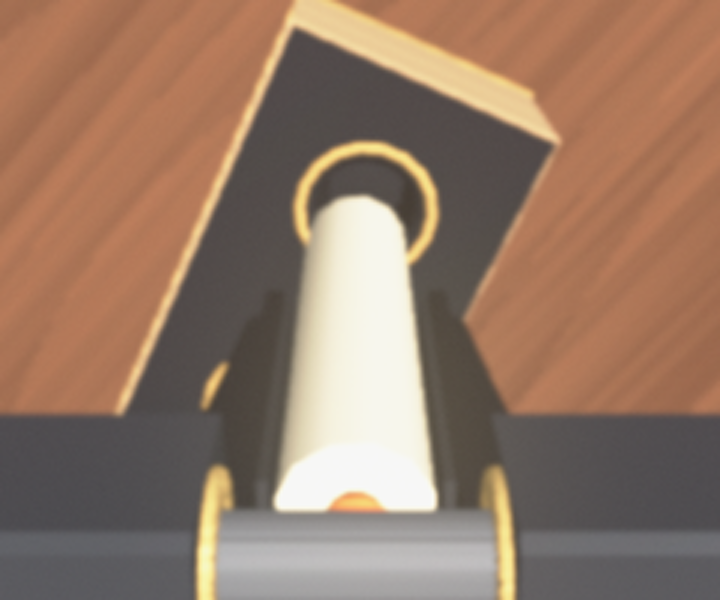

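The brass ring's centre is at about (322,249) and the candle foot's at about (320,260). That calls for a shift of roughly +1.4 mm in tool y. The foot is about 24 mm above the mouth.

>>> jog_arm(motion=[[[0.3,1.4,8],0],[[0.3,1.4,16],0],[[0.3,1.4,20],0],[[0.3,1.4,22],0],[[0.3,1.4,22],0]])

```text
t: 5.6
eef_pos: [550.5, 33.5, 149.5]
tcp_rot: [-3.141, -0.0, 2.285]
ft_force: [0.5, 0.2, -1.2]
opening: 0.228
grip_force: 30.0
```

>>> jog_arm(motion=[[[0,0,2],0],[[0,0,4],0],[[0,0,5],0],[[0,0,6],0],[[0,0,6],0]])

```text
t: 6.1
eef_pos: [550.6, 33.5, 143.5]
tcp_rot: [3.142, -0.0, 2.285]
ft_force: [-0.8, -0.5, -1.8]
opening: 0.225
grip_force: 30.0
```

>>> jog_arm(motion=[[[0,0,2],0],[[0,0,4],0],[[0,0,6],0],[[0,0,7],0],[[0,0,7],0]])

```text
t: 6.6
eef_pos: [550.5, 33.5, 136.4]
tcp_rot: [-3.141, -0.0, 2.285]
ft_force: [0.5, 0.2, -0.1]
opening: 0.226
grip_force: 30.0
```

>>> jog_arm(motion=[[[0,0,2],0],[[0,0,4],0],[[0,0,5],0],[[0,0,6],0],[[0,0,6],0]])

```text
t: 7.1
eef_pos: [550.5, 33.5, 130.5]
tcp_rot: [-3.142, -0.0, 2.285]
ft_force: [0.5, -0.5, -1.4]
opening: 0.225
grip_force: 30.0
```

>>> jog_arm(motion=[[[0,0,1],0],[[0,0,2],0],[[0,0,3],0],[[0,0,3],0],[[0,0,3],0]])

```text
t: 7.6
eef_pos: [550.6, 33.5, 127.6]
tcp_rot: [3.142, -0.0, 2.285]
ft_force: [-0.7, 0.1, -1.1]
opening: 0.227
grip_force: 30.0
```

>>> jog_arm(motion=[[[0,0,0.5],0],[[0,0,1],0],[[0,0,1.5],0],[[0,0,1.5],0],[[0,0,1.5],0]])

```text
t: 8.1
eef_pos: [550.6, 33.5, 126.2]
tcp_rot: [3.141, 0.0, 2.285]
ft_force: [-0.4, 0.6, 0.9]
opening: 0.225
grip_force: 30.0
```

Fz rose by about 2 N at a depth of about 20 mm. I'll go one small step further to be sure.

>>> jog_arm(motion=[[[0,0,0.5],0],[[0,0,0.8],0],[[0,0,0.8],0],[[0,0,0.8],0],[[0,0,0.8],0]])

```text
t: 8.6
eef_pos: [550.6, 33.5, 125.4]
tcp_rot: [3.141, 0.0, 2.285]
ft_force: [-0.1, -0.3, 2.3]
opening: 0.227
grip_force: 30.0
```

```bash
python3 -c "
from h import *
for i in range(4):
    read_camera('wrist');s=state();print(s['eef_pos'].round(1),s['ft_force'].round(1))
"
```

```text
[550.7  33.5 125.4] [-0.6 -0.2  1.8]
[550.6  33.5 125.4] [ 0.2 -0.1  2.2]
[550.6  33.5 125.4] [-1.2 -0.1  2.3]
[550.6  33.5 125.4] [-0.4  0.3  2. ]
```

Well A is blocked: about 3 N of contact at 20 mm depth. I'll take the candle out and go to the middle well, 60 mm along the row.

>>> jog_arm(motion=[[[0,0,-4],0],[[0,0,-12],0],[[0,0,-20],0],[[0,0,-28],0],[[0,0,-33],0]])

```text
t: 9.3
eef_pos: [550.8, 33.5, 159.4]
tcp_rot: [3.141, 0.001, 2.285]
ft_force: [-0.7, -0.2, -0.9]
opening: 0.228
grip_force: 30.0
```

>>> jog_arm(motion=[[[-15,-7,0],0],[[-35,-16,0],0],[[-50,-22,0],0],[[-54.7,-24.7,0],0],[[-54.7,-24.7,0],0]])

```text
t: 9.8
eef_pos: [567.7, -24.9, 158.0]
tcp_rot: [-3.141, -0.0, 2.283]
ft_force: [0.4, -0.1, -0.6]
opening: 0.223
grip_force: 30.0
```

```bash
python3 -c "
from h import *
c=read_camera('wrist');cv2.imwrite('pics/w4.png',cv2.resize(c['img'][180:380,200:440],None,fx=3,fy=3,interpolation=2));shift([567.8,-24.2,150])
p=state()['eef_pos'];print('foot',proj(c,p-[0,0,86.9]),[proj(c,w) for w in ([567.8,-24.2,60],[550.6,33.5,60])])
t=read_camera('top');cv2.imwrite('pics/t2.png',t['img'])
"
```

```text
t 9.85 tcp [567.6 -24.2 158.1] rot [-3.141e+00 -1.000e-03  2.284e+00] F [ 0.1  0.2 -1.9] open 0.229 grip 30.0 j6 -0.87
shift to [567.8, -24.2, 150] [-0.1  0.2  8.1] tool x,y in world [-0.654  0.756  0.001] [ 0.756  0.654 -0.   ]
foot [np.float64(319.08417373396327), np.float64(255.65362199671696)] [[np.float64(319.31410754477434), np.float64(250.49919403949005)], [np.float64(356.43426887402904), np.float64(172.59049648271625)]]
```

View pics/w4.png

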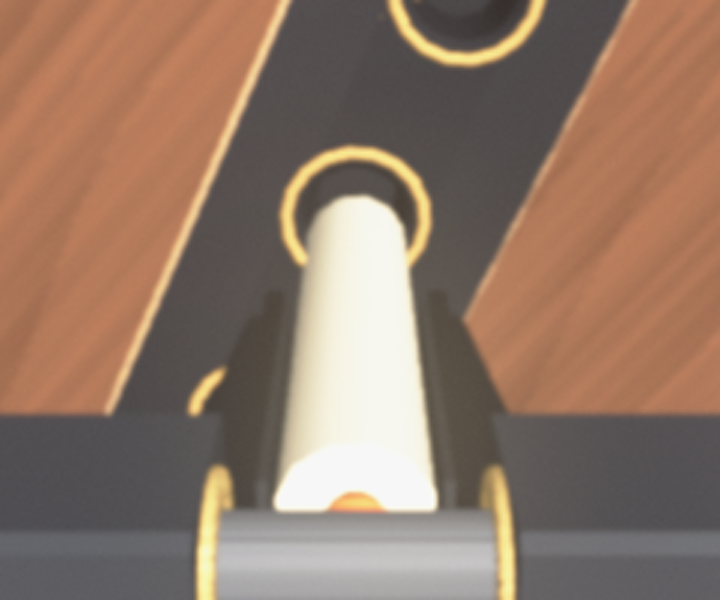

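The middle ring is centred at crop x≈356 and the foot at ≈358, so they are aligned. I'll lower it.

>>> jog_arm(motion=[[[0,0,5],0],[[0,0,9],0],[[0,0,12],0],[[0,0,14],0],[[0,0,14],0]])

```text
t: 10.4
eef_pos: [567.6, -23.9, 143.9]
tcp_rot: [-3.141, -0.0, 2.285]
ft_force: [0.4, 0.7, -0.7]
opening: 0.224
grip_force: 30.0
```

>>> jog_arm(motion=[[[0,0,2],0],[[0,0,5],0],[[0,0,8],0],[[0,0,10],0],[[0,0,10],0]])

```text
t: 10.9
eef_pos: [567.6, -24.0, 134.0]
tcp_rot: [-3.141, -0.0, 2.285]
ft_force: [-0.3, 0.7, -0.1]
opening: 0.227
grip_force: 30.0
```

>>> jog_arm(motion=[[[0,0,2],0],[[0,0,4],0],[[0,0,5.5],0],[[0,0,5.5],0],[[0,0,5.5],0]])

```text
t: 11.4
eef_pos: [567.8, -24.0, 128.8]
tcp_rot: [3.141, -0.0, 2.285]
ft_force: [-1.1, -0.7, 0.4]
opening: 0.223
grip_force: 30.0
```

>>> jog_arm(motion=[[[0,0,1],0],[[0,0,2],0],[[0,0,2.5],0],[[0,0,2.5],0],[[0,0,2.5],0]])

```text
t: 11.9
eef_pos: [567.8, -24.0, 126.4]
tcp_rot: [3.141, 0.0, 2.285]
ft_force: [-0.4, -0.3, 0.4]
opening: 0.224
grip_force: 30.0
```

>>> jog_arm(motion=[[[0,0,0.4],0],[[0,0,0.8],0],[[0,0,0.8],0],[[0,0,0.8],0],[[0,0,0.8],0]])

```text
t: 12.4
eef_pos: [567.8, -24.0, 125.6]
tcp_rot: [3.141, 0.0, 2.285]
ft_force: [0.4, -0.7, 1.1]
opening: 0.225
grip_force: 30.0
```

>>> jog_arm(motion=[[[0,0,0.4],0],[[0,0,0.6],0],[[0,0,0.6],0],[[0,0,0.6],0],[[0,0,0.6],0]])

```text
t: 12.9
eef_pos: [567.8, -24.0, 125.0]
tcp_rot: [3.141, 0.0, 2.285]
ft_force: [-0.1, 0.5, 2.3]
opening: 0.226
grip_force: 30.0
```

```bash
python3 -c "
from h import *
for i in range(5):
    read_camera('wrist');s=state();print(s['eef_pos'].round(1),s['ft_force'].round(1))
"
```

```text
[567.8 -24.  125. ] [-0.4  0.3  3. ]
[567.8 -24.  125. ] [-0.1  0.2  4. ]
[567.8 -24.  125. ] [-0.9 -0.4  3.4]
[567.8 -24.  125. ] [-0.1 -0.2  2.7]
[567.8 -24.  124.9] [-1.1  0.5  2.7]
```

The middle well is blocked as well, so the third must be clear. I'll take the candle out and go another 60 mm along.

>>> jog_arm(motion=[[[0,0,-4],0],[[0,0,-12],0],[[0,0,-20],0],[[0,0,-28],0],[[0,0,-34],0]])

```text
t: 13.65
eef_pos: [567.9, -24.0, 159.9]
tcp_rot: [3.141, 0.001, 2.285]
ft_force: [0.7, -0.4, -1.5]
opening: 0.228
grip_force: 30.0
```

>>> jog_arm(motion=[[[-15,-7,0],0],[[-35,-16,0],0],[[-50,-22,0],0],[[-54.7,-24.5,0],0],[[-54.7,-24.5,0],0]])

```text
t: 14.15
eef_pos: [585.0, -82.3, 158.6]
tcp_rot: [-3.141, -0.0, 2.283]
ft_force: [-0.2, 0.1, -1.5]
opening: 0.224
grip_force: 30.0
```

```bash
python3 -c "
from h import *
c=read_camera('wrist');cv2.imwrite('pics/w5.png',cv2.resize(c['img'][180:380,200:440],None,fx=3,fy=3,interpolation=2));shift([585.0,-81.7,150])
"
```

```text
t 14.2 tcp [584.8 -81.6 158.6] rot [-3.141e+00 -1.000e-03  2.284e+00] F [ 0.  -0.5 -0.5] open 0.226 grip 30.0 j6 -0.96
shift to [585.0, -81.7, 150] [-0.2  0.1  8.6] tool x,y in world [-0.654  0.756  0.001] [ 0.756  0.654 -0.   ]
```

View pics/w5.png

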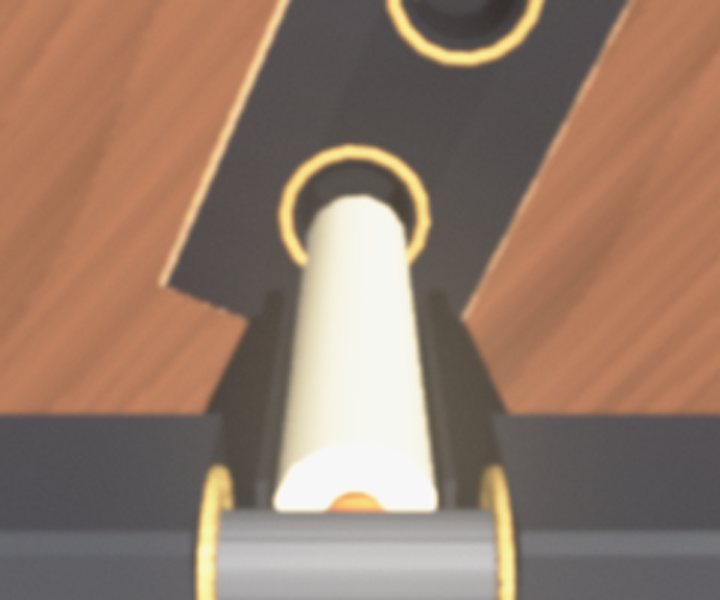

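The third ring is centred at crop x≈355 and the foot at ≈358, which is about −0.7 mm in tool y. I'll lower it with that small correction.

>>> jog_arm(motion=[[[0,-0.5,5],0],[[0,-0.5,9],0],[[0,-0.5,12],0],[[0,-0.5,14],0],[[0,-0.5,14],0]])

```text
t: 14.7
eef_pos: [584.6, -81.5, 144.6]
tcp_rot: [-3.141, -0.0, 2.285]
ft_force: [-0.6, 0.8, -0.2]
opening: 0.224
grip_force: 30.0
```

>>> jog_arm(motion=[[[0,0,2],0],[[0,0,5],0],[[0,0,8],0],[[0,0,11],0],[[0,0,14],0]])

```text
t: 15.2
eef_pos: [584.7, -81.7, 130.6]
tcp_rot: [3.142, -0.0, 2.285]
ft_force: [0.5, -0.3, -0.5]
opening: 0.221
grip_force: 30.0
```

>>> jog_arm(motion=[[[0,0,1.5],0],[[0,0,3],0],[[0,0,4.5],0],[[0,0,5],0],[[0,0,5],0]])

```text
t: 15.7
eef_pos: [584.7, -81.7, 125.9]
tcp_rot: [3.142, -0.0, 2.285]
ft_force: [1.2, 0.8, -0.4]
opening: 0.225
grip_force: 30.0
```

>>> jog_arm(motion=[[[0,0,0.5],0],[[0,0,1],0],[[0,0,1.5],0],[[0,0,2],0],[[0,0,2],0]])

```text
t: 16.2
eef_pos: [584.6, -81.7, 123.8]
tcp_rot: [3.142, -0.0, 2.285]
ft_force: [0.1, -0.3, -0.9]
opening: 0.224
grip_force: 30.0
```

>>> jog_arm(motion=[[[0,0,1],0],[[0,0,2],0],[[0,0,2],0],[[0,0,2],0],[[0,0,2],0]])

```text
t: 16.7
eef_pos: [584.7, -81.7, 122.0]
tcp_rot: [3.141, 0.0, 2.285]
ft_force: [-0.1, 0.3, -0.3]
opening: 0.226
grip_force: 30.0
```

It passed the 20 mm point without force, so this well is clear. I'll continue to the plate and press.

>>> jog_arm(motion=[[[0,0,2],0],[[0,0,4],0],[[0,0,6],0],[[0,0,7.5],0],[[0,0,8],0]])

```text
t: 17.2
eef_pos: [584.6, -81.7, 113.6]
tcp_rot: [-3.141, -0.0, 2.285]
ft_force: [0.3, 0.6, -0.5]
opening: 0.223
grip_force: 30.0
```

>>> jog_arm(motion=[[[0,0,1],0],[[0,0,2],0],[[0,0,3],0],[[0,0,4],0],[[0,0,4],0]])

```text
t: 17.7
eef_pos: [584.8, -81.7, 110.1]
tcp_rot: [3.141, 0.0, 2.285]
ft_force: [-1.7, 0.1, 4.9]
opening: 0.224
grip_force: 30.0
```

>>> jog_arm(motion=[[[0,0,1],0],[[0,0,2],0],[[0,0,3],0],[[0,0,3],0],[[0,0,3],0]])

```text
t: 18.2
eef_pos: [584.7, -81.7, 107.1]
tcp_rot: [3.141, 0.0, 2.285]
ft_force: [-1.7, 0.1, 5.3]
opening: 0.228
grip_force: 30.0
```

>>> jog_arm(motion=[[[0,0,1],0],[[0,0,2],0],[[0,0,3],0],[[0,0,3],0],[[0,0,3],0]])

```text
t: 18.7
eef_pos: [584.7, -81.7, 104.0]
tcp_rot: [3.141, 0.0, 2.285]
ft_force: [-1.1, 0.4, 4.5]
opening: 0.218
grip_force: 30.0
```

>>> jog_arm(motion=[[[0,0,1],0],[[0,0,2],0],[[0,0,2.5],0],[[0,0,2.5],0],[[0,0,2.5],0]])

```text
t: 19.2
eef_pos: [584.8, -81.7, 101.6]
tcp_rot: [3.141, 0.0, 2.285]
ft_force: [-0.3, -1.1, 6.1]
opening: 0.225
grip_force: 30.0
```

>>> jog_arm(motion=[[[0,0,0.7],0],[[0,0,1.5],0],[[0,0,1.5],0],[[0,0,1.5],0],[[0,0,1.5],0]])

```text
t: 19.7
eef_pos: [584.8, -81.8, 100.3]
tcp_rot: [3.141, 0.0, 2.285]
ft_force: [-1.5, 0.6, 8.7]
opening: 0.223
grip_force: 30.0
```

>>> jog_arm(motion=[[[0,0,0.7],0],[[0,0,1],0],[[0,0,1],0],[[0,0,1],0],[[0,0,1],0]])

```text
t: 20.2
eef_pos: [584.8, -81.8, 99.5]
tcp_rot: [3.141, 0.0, 2.285]
ft_force: [-2.8, 0.2, 10.1]
opening: 0.226
grip_force: 30.0
```

The force has risen past the plateau to 10 N, so the plate is fully down. I'll ease off the spring, release and retreat.

>>> jog_arm(motion=[[[0,0,-1.5],0],[[0,0,-3],0],[[0,0,-4.5],0],[[0,0,-5],0],[[0,0,-5],0]])

```text
t: 20.7
eef_pos: [584.7, -81.7, 103.8]
tcp_rot: [3.141, -0.0, 2.285]
ft_force: [0.2, -0.3, 1.8]
opening: 0.226
grip_force: 30.0
```

>>> jog_arm(motion=[[[0,0,0],0],[[0,0,0],0],[[0,0,0],0],[[0,0,0],0],[[0,0,0],0]], grip=0.4)

```text
t: 21.2
eef_pos: [584.7, -81.7, 103.9]
tcp_rot: [3.142, -0.0, 2.285]
ft_force: [0.7, 0.4, 0.3]
opening: 0.573
grip_force: 0.0
```

>>> jog_arm(motion=[[[0,0,0],0],[[0,0,-10],0],[[0,0,-30],0],[[0,0,-60],0],[[0,0,-100],0]])

```text
t: 21.7
eef_pos: [584.1, -81.6, 204.6]
tcp_rot: [-3.14, -0.002, 2.285]
ft_force: [0.5, -0.7, -0.3]
opening: 0.6
grip_force: 0.0
```

```bash
python3 -c "
from h import *
c=read_camera('scene');d=read_camera('wrist');shift([584,-81,200])
t=[proj(c,[584.6,-82.5,z]) for z in (60,124,138)];print(t)
cv2.imwrite('pics/end.png',np.hstack([cv2.resize(c['img'][140:380,130:530],(500,300)),cv2.resize(d['img'],None,fx=.47,fy=.47)]))
for n in('mug','globe','toycar','tealight'): print(n,cut_out(n,c)[0]['box'])
"
```

```text
t 21.8 tcp [586.4 -82.1 209.4] rot [3.137 0.007 2.285] F [0.2 0.1 0.4] open 0.601 grip 0.0 j6 -0.96
shift to [584, -81, 200] [ 2.4 -1.2  9.4] tool x,y in world [-0.655  0.756 -0.007] [0.756 0.655 0.005]
[[np.float64(268.36542117183), np.float64(226.5582450920442)], [np.float64(266.24617656836267), np.float64(198.58964040754952)], [np.float64(265.7624240681735), np.float64(192.205345540978)]]Traceback (most recent call last):
  File "<string>", line 5, in <module>
    cv2.imwrite('pics/end.png',np.hstack([cv2.resize(c['img'][140:380,130:530],(500,300)),cv2.resize(d['img'],None,fx=.47,fy=.47)]))
                               ~~~~~~~~~^^^^^^^^^^^^^^^^^^^^^^^^^^^^^^^^^^^^^^^^^^^^^^^^^^^^^^^^^^^^^^^^^^^^^^^^^^^^^^^^^^^^^^^^^^^
    return _nx.concatenate(arrs, 1, dtype=dtype, casting=casting)
           ~~~~~~~~~~~~~~~^^^^^^^^^^^^^^^^^^^^^^^^^^^^^^^^^^^^^^^
ValueError: all the input array dimensions except for the concatenation axis must match exactly, but along dimension 0, the array at index 0 has size 300 and the array at index 1 has size 226
```

>>> jog_arm(motion=[[[0,0,-10],0],[[0,0,-20],0],[[0,0,-20],0],[[0,0,-20],0],[[0,0,-20],0]])

```text
t: 22.3
eef_pos: [584.4, -81.7, 223.2]
tcp_rot: [-3.141, -0.001, 2.285]
ft_force: [-0.1, 0.5, -0.3]
opening: 0.597
grip_force: 0.0
```

```bash
python3 -c "
from h import *
c=read_camera('scene');d=read_camera('wrist')
cv2.imwrite('pics/end.png',np.hstack([cv2.resize(c['img'][140:380,130:530],(400,300)),cv2.resize(d['img'],(400,300))]))
for n in('mug','globe','toycar','tealight'): print(n,[r['box'] for r in cut_out(n,c)[:1]])
"
```

```text
mug [[190.6, 154.2, 236.2, 211.1]]
globe [[384.4, 305.5, 432.4, 365.6]]
toycar [[146.4, 239.1, 186.4, 277.5]]
tealight [[265.5, 307.9, 286.5, 330.0]]
```

View pics/end.png

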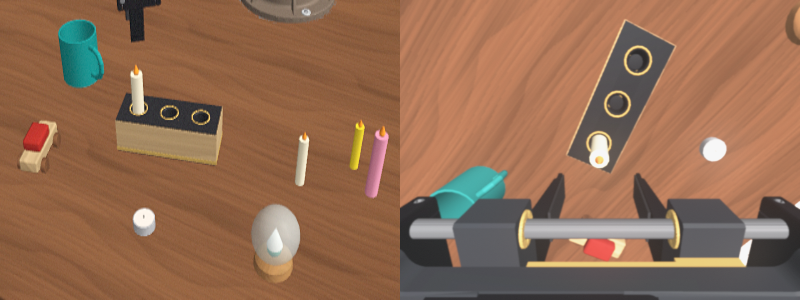

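The candle stands in the third well (left panel (138,90), right panel (599,150)). The gripper is clear, and the mug, globe, car and tealight have not moved.

```bash
python3 -c "
from cell import *
print(job_done())"
```

```text
the job is handed in; nothing more can be done
None
```

The larger cream candle is standing in the one clear well (the end well nearest the mug) with its contact plate pressed fully down; the other two wells stopped it at about 20 mm and were left with only about 3–4 N of feeling force, the bystanders did not move, and the job is handed in at about 22 s.

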